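Tighten the dust tray's corner nut in short wrench strokes

TASK

With the larger of the two open-end wrenches, tighten the big brass hex nut in the dust tray clockwise (seen from above) by at least a quarter turn; the tray's side walls block the handle, so lift the wrench off, swing it back and reseat it between strokes. Then lay the wrench flat on the wooden board again, about where it lay, and let go. Do not turn the nut with the gripper, and leave the small wrench where it is.

Things in the scene. Friction and masses are not known exactly. Their poses are not given: they have to be found in the camera images.
- wrench_grip (a point): Larger steel open-end wrench, flat on an 8 mm thick wooden board (300 x 240 mm): 14 mm thick, 210 mm long, 0.32 kg, jaw 44 mm wide, head 74 mm. Point: where to grip, half-way up the straight 16 mm wide handle, 7 mm above its underside. x runs along the handle to the jaw: jaw centre (nut axis when seated) at x = +150 mm, jaw tips +172, throat +122, head's rear +104, handle end -38. z up.
- nut_mid (a point): Brass hex nut, 40 mm across flats; point on its upright axis 25 mm above the bench. Hex from 14 to 36 mm above the bench, tapered on to 46, stud to 52. Seated wrench's underside: 14 to 22 mm above the bench (flange below). x points to a corner, parallel to two flats, turns with the nut. The handle must lie along flats (every 60 deg, +-10) to drop on; then 12 deg play before the nut follows.
- nut (a joint): Angle of the nut in rad, 0 at the start, growing as it turns clockwise seen from above (tightening). It turns stiffly (about 0.2 N m) and stays where it is left; no end stop within a half turn.
- bay: Dust tray round the nut: green base 141 x 172 x 6 mm, clear walls 56 mm high. Origin on the nut's axis at bench level; x to the closed back, open to -x, where the handle comes out. Side walls' inner faces at y = +-80 mm, from x = -60 to +75 mm: the handle can swing 47 deg either side of -x. At the start a pair of flats lies 11 to 31 deg counter-clockwise of the tray's x (seen from above).
- small_mid (a point): Small steel open-end wrench, a bystander beside the larger one on the board: 125 mm long, handle 12 mm wide, 14 mm thick, jaw 20 mm: too small for the nut. Point near its middle, half-way up; x towards its jaw.
Things that resemble listed ones, but are neither listed nor needed, are in the scene too. Leave any green or purple look-alike of the part that bears wrench_grip alone.

How it is judged (in metres and radians):
On the way, in this order (a step that is already met when the one before it is completed fails the run):
1. the first stroke has turned the nut clockwise by at least 15 degrees (value of joint nut above 0.26 rad), for 0.1 s.
2. further strokes have turned the nut by a quarter turn (at least 82 degrees counts) (value of joint nut above 1.43 rad), for 0.2 s.
At the end, for the whole second after the job is handed in: The nut stands at least a quarter turn (82 degrees or more) clockwise of where it began, and the larger wrench lies flat (within 7 degrees) on the wooden board, its grip point within 80 mm of where it lay at the start, and stays there (value of joint nut above 1.43 rad and distance of wrench_grip from where it was at the start of the episode below 0.08 m and angle between wrench_grip's own z axis and vertical below 0.12 rad and height (world z) of wrench_grip between 0.011 and 0.02 m); the robot touches nothing.
It fails at once if the gripper turned or pressed the nut itself (contact force between the fingers and nut above 2 N).
It fails at once if the small wrench was moved by more than 30 mm (distance of small_mid from where it was at the start of the episode above 0.03 m).
It also fails if it takes over 64 s, if anything falls off the work surface, if the arm or the gripper's body presses on something with over 40 N, if the wrist force passes 120 N, or if a joint passes its speed limit or range.

ROBOT

A 6-joint arm with a two-finger parallel gripper is mounted at the origin on the work surface. World frame = base frame: x ahead of the robot, y to its left, z up, the work surface at z = 0. Lengths are in mm, angles in degrees, forces in N, time in s.
With the tool pointing down it reaches from about 275 to 775 mm from the base axis. Payload 14.6 kg.
Tool frame: the origin (TCP) lies on the centre line of the jaws, within the pads' length; the fingertips stand env.tips_ahead ahead of it and the grasp point (between the pads) lies 6 mm ahead of it (env.tips_ahead is the distance from the TCP to the fingertips, in mm); z points along the fingers, y is the direction in which the jaws open and shut (so a half turn about z gives the same grasp; the last joint's range is limited). The gripper opens to 85 mm and grips with 20 to 120 N. Pads are 22 mm wide; open, the fingers measure 114 mm over their backs; the gripper's body (76 mm by 85 mm) begins 54 mm behind the grasp point. The pads swing forward as they close: fully open they stand 13 mm farther back than shut.
Start: joints at [54.242, 15.075, -2.767, 72.158, 0, 81.102], TCP at [237.208, 468.359, 256.278] pointing down, gripper open.
Joint ranges: [-151.79, 151.79], [-50.71, 97.33], [-67.44, 78.34], [-121.81, 120.89], [-77.56, 73.72], [-180, 180]. Speed limits (degrees/s): [108.29, 108.29, 147.25, 159.86, 180, 180].

INTERFACE

Orientations are given as a 3x3 rotation matrix whose columns are the frame's x, y, z axes.
In Python, from plant import env gives the robot as it stands. Calls block until the motion is done:
- env.move_pose(position, orientation): joint-space move of the TCP to a pose.
- env.movel(position, speed=150, orientation=None): straight line of the TCP; orientation=None keeps the orientation; speed is the mean speed in mm/s.
- env.goto_joints(angles): joint-space move.
- env.release() and env.close_gripper(grasp_force=None): open the fingers fully, or close them until they stop; grasp_force is the grip in N (None keeps the last).
- env.sleep(seconds).
- env.solve_ik(position, orientation): joint angles nearest the present ones, or None.
- env.observe(): the state.
- env.read_camera(name): name is "side" or "top" or "wrist"; returns a dict with "image" (400x640x3 uint8, red, green, blue), "z_map" (400x640 float32, mm along the optical axis (not along the pixel's ray), 0 where there is no reading), "fx", "fy", "cx", "cy" (pixels), "xyz" and "rotation" of the camera in the world. Camera axes: x right, y up, looking along -z (the intrinsics and any distortion apply to the point x, -y, -z); pixel columns grow to the right and rows downward; lengths in mm; the calibration is good to about 2 mm. A picture is of the moment at which its call begins.
A pose or a line that the arm cannot do raises env.PlanningError and nothing moves.
- env.job_done(): hands the job in, once; it reports no verdict.
The state is a dict: "time_s": time; "q": joint angles; "qd": joint speeds; "joint_torque": joint torques, N m; "eef_pos": TCP position; "orientation": TCP orientation; "wrist_force": force on the tool from outside, world axes, zero at the start; "moment": the same for the moment, N m; "width": finger opening in mm.
Only numpy, scipy, OpenCV 4.12 (cv2) and the standard library are available. Lean on these libraries where they do the work, as an engineer would, in place of code of your own. Each camera call takes 0.05 s, during which the arm holds its last target.

## Working session

There is one attempt and no reset: what is moved stays moved. The work goes in short steps, each a Python script; the robot and the scene stay as the last script left them, time stands still between calls to the robot, and variables do not carry over. Pictures are saved under pics/ and viewed, and the job is handed in when it is done.

```bash
mkdir -p pics; ls; python3 - <<'E'
from plant import env
import cv2,numpy as np
for n in("top","side","wrist"):
    c=env.read_camera(n); cv2.imwrite(f"pics/{n}0.png",c["image"][:,:,::-1]); np.savez(f"{n}0.npz",**c)
    print(n,c["fx"],c["fy"],c["cx"],c["cy"],c["xyz"],np.round(c["rotation"],4).tolist(),[k for k in c])
o=env.observe();print(o,env.tips_ahead)
E
```

```text
pics
top 465.8145314701809 465.8145314701809 319.23798730270363 196.6310054466315 [ 300.05124769   25.7933937  1129.29253044] [[-0.0278, 0.9892, -0.1441], [-0.9995, -0.0256, 0.0169], [0.0131, 0.1445, 0.9894]] ['image', 'z_map', 'fx', 'fy', 'cx', 'cy', 'xyz', 'rotation']
side 408.0158574768515 408.0158574768515 318.0389988268406 198.36447875678994 [  44.22578706 -522.49707829  635.39089505] [[0.7649, 0.429, -0.4805], [-0.6441, 0.4967, -0.5818], [-0.011, 0.7545, 0.6562]] ['image', 'z_map', 'fx', 'fy', 'cx', 'cy', 'xyz', 'rotation']
wrist 303.37846242565774 303.37846242565774 323.39984039461905 203.2936227899173 [177.43919681 497.7977089  373.7414618 ] [[0.4511, -0.8611, -0.2344], [0.8925, 0.4349, 0.1197], [-0.0011, -0.2632, 0.9647]] ['image', 'z_map', 'fx', 'fy', 'cx', 'cy', 'xyz', 'rotation']
{'time_s': 0.15, 'q': array([ 5.42417946e+01,  1.50922828e+01, -2.79614783e+00,  7.21596081e+01,
        3.95769657e-04,  8.11000952e+01]), 'qd': array([-0.02533167, -0.12550597,  0.0957148 , -0.07890703, -0.02019762,
        0.12902156]), 'joint_torque': array([ 2.29481055e-03, -6.37823868e+01,  3.84647548e+01,  1.06245495e-02,
       -1.36420331e-04,  2.66818580e-05]), 'eef_pos': array([237.08370902, 468.18771736, 255.93315361]), 'orientation': array([[-8.92126537e-01,  4.51785344e-01, -4.95558189e-04],
       [ 4.51785595e-01,  8.92126291e-01, -6.76345405e-04],
       [ 1.36537548e-04, -8.27271735e-04, -9.99999648e-01]]), 'wrist_force': array([ 0.48303042,  0.30178381, -0.07678431]), 'moment': array([ 0.04022843, -0.02233393,  0.01537769]), 'width': 85.43360169537708} 25.0
```

View pics/top0.png

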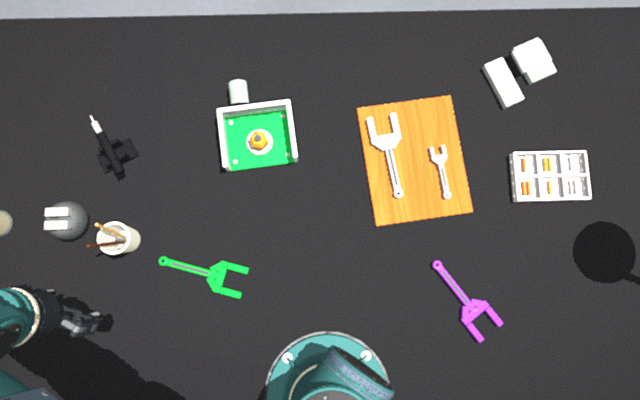

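View pics/side0.png

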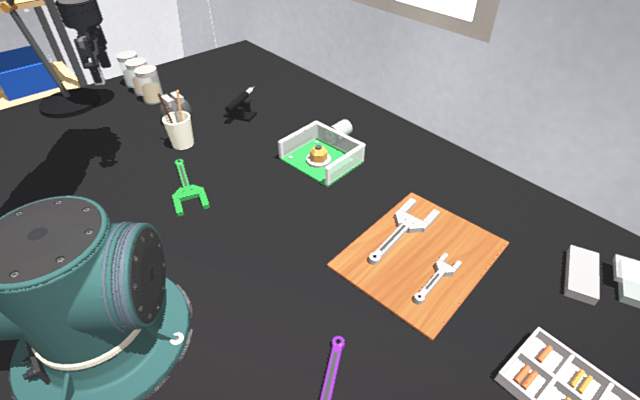

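View pics/wrist0.png

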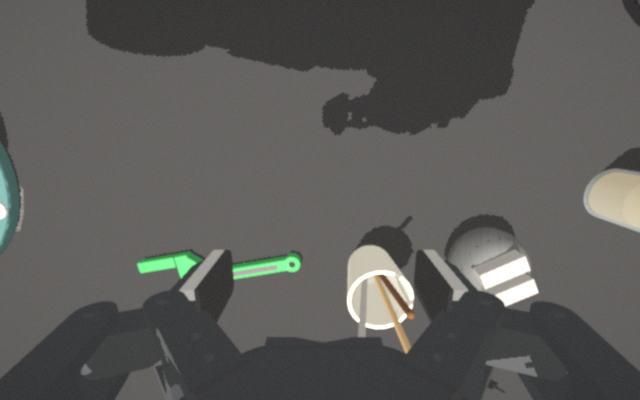

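The large steel wrench is at top-view (388,150), jaw pointing up. Things it could be mistaken for are the small steel wrench (440,172), the green look-alike (210,275) and the purple look-alike (470,300). I choose the steel one at (388,150). The nut is at (258,140) in the tray, which opens towards the robot. Next I measure from crops.

```bash
cat > h.py <<'E'
import numpy as np,cv2
def load(f): return dict(np.load(f))
def pix2w(c,u,v,z):
    d=c["rotation"]@np.array([(u-c["cx"])/c["fx"],-(v-c["cy"])/c["fy"],-1.0])
    return c["xyz"]+d*(z-c["xyz"][2])/d[2]
def w2pix(c,P):
    p=np.asarray(c["rotation"]).T@(np.asarray(P,float)-c["xyz"])
    return np.array([c["cx"]+c["fx"]*p[0]/-p[2],c["cy"]-c["fy"]*p[1]/-p[2]])
def rect(c,x0,x1,y0,y1,z,s):
    """ortho view: rows down = -x, cols right = -y; s px/mm"""
    W=int((y1-y0)*s);H=int((x1-x0)*s)
    src=np.float32([w2pix(c,p) for p in((x1,y1,z),(x1,y0,z),(x0,y0,z),(x0,y1,z))])
    M=cv2.getPerspectiveTransform(src,np.float32([[0,0],[W,0],[W,H],[0,H]]))
    return cv2.warpPerspective(c["image"],M,(W,H),flags=cv2.INTER_CUBIC)[:,:,::-1].copy()
E
python3 - <<'E'
from h import *
c=load("top0.npz")
for n,u,v,z in(("wrench",388,150,22),("wend",398,195,22),("nut",258,140,40),("small",441,172,22),("bl",377,224,8),("tl",358,106,8),("tr",452,96,8),("br",471,212,8)):
    print(n,pix2w(c,u,v,z).round())
P=pix2w(c,388,150,22);N=pix2w(c,258,140,40)
cv2.imwrite("pics/w1.png",rect(c,P[0]-130,P[0]+130,P[1]-170,P[1]+90,22,2.2))
cv2.imwrite("pics/n1.png",rect(c,N[0]-110,N[0]+110,N[1]-110,N[1]+110,36,2.7))
E
```

```text
wrench [ 572. -164.   22.]
wend [ 460. -183.   22.]
nut [600. 150.  40.]
small [ 514. -291.   22.]
bl [ 393. -131.    8.]
tl [690. -97.   8.]
tr [ 711. -335.    8.]
br [ 416. -361.    8.]
```

View pics/w1.png

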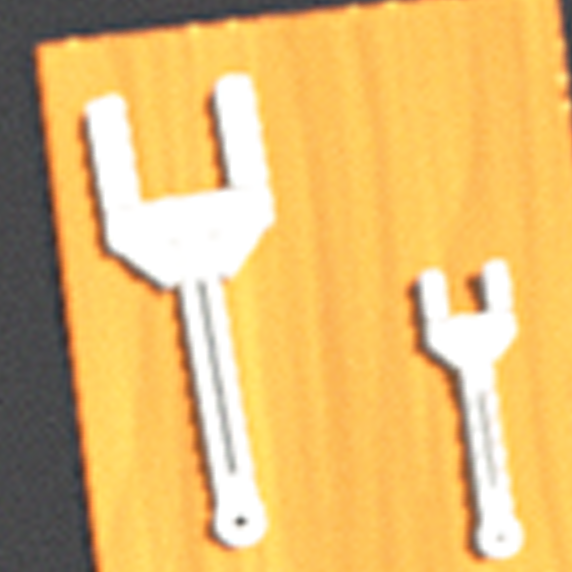

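View pics/n1.png

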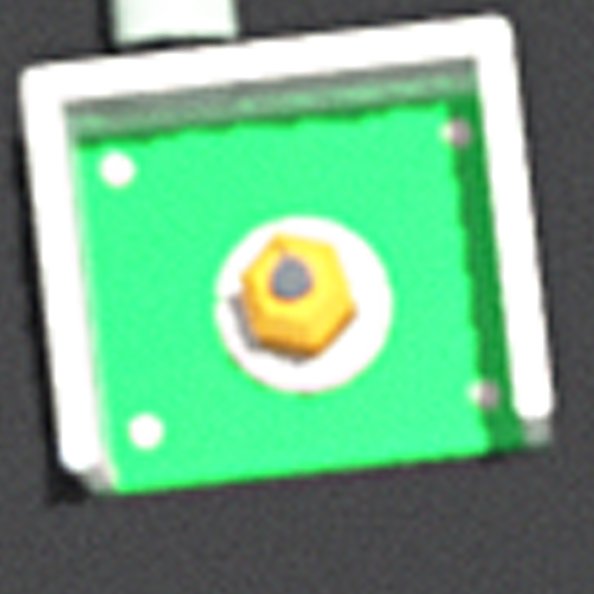

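The close crop confirms it: the larger wrench has its jaw pointing up, and its tips-to-end length scales to about 213 mm. Tray yaw is about +5.6°. Next I take wrist-camera close-ups of the nut, then the wrench.

```bash
cat >> h.py <<'E'
def R(yaw):
    """tool down, jaws across a wrench of that yaw, camera on the handle-end side"""
    f=np.deg2rad(yaw+180);x=np.array([np.cos(f),np.sin(f),0]);z=np.array([0,0,-1.]);return np.stack([x,np.cross(z,x),z],1)
def d(yaw): a=np.deg2rad(yaw);return np.array([np.cos(a),np.sin(a),0])
E
python3 - <<'E'
from plant import env
from h import *
N=np.array([600,150,0.])
env.move_pose(N-55*d(15)+[0,0,190],R(15))
env.sleep(.2)
c=env.read_camera("wrist");np.savez("wn.npz",**c);cv2.imwrite("pics/wn.png",c["image"][:,:,::-1])
P=np.array([497,-177,0.])
env.move_pose(P+20*d(9)+[0,0,215],R(9))
env.sleep(.2)
c=env.read_camera("wrist");np.savez("ww.npz",**c);cv2.imwrite("pics/ww.png",c["image"][:,:,::-1])
o=env.observe();print(o["time_s"],o["q"],o["eef_pos"])
E
```

```text
3.525 [-2.70747987e+01  1.79391477e+01 -5.10782580e+00  6.69582023e+01
  1.11214977e-03 -3.61510274e+01] [ 516.99157113 -173.07176703  214.9509902 ]
```

View pics/wn.png

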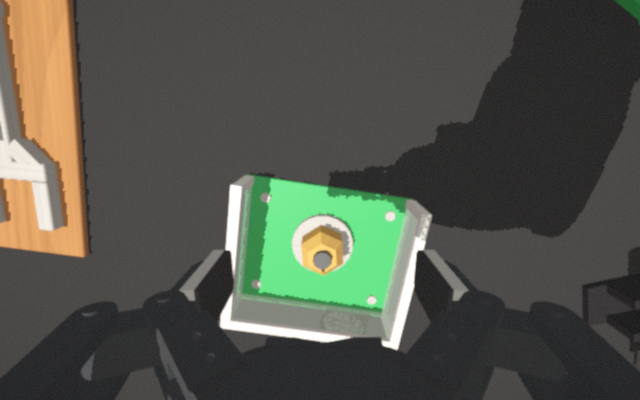

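View pics/ww.png

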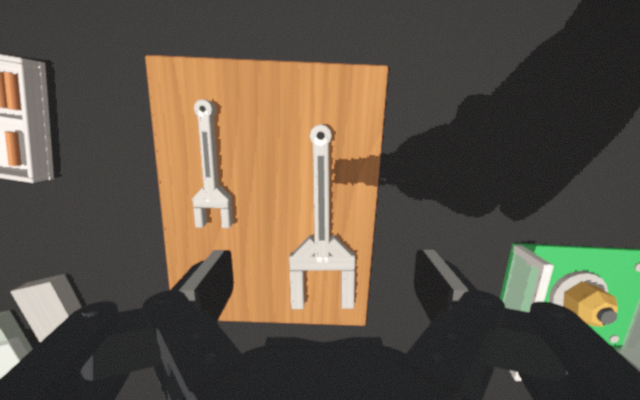

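The wrench lies unobstructed, with its hole at (320,135) and jaw tips at (297,306) and (348,306). The nut is at (322,248) in the other shot. I rectify both shots to measure them.

```bash
python3 - <<'E'
from h import *
c=load("wn.npz");print(c["xyz"])
a=rect(c,565,635,115,185,36,8.5);cv2.imwrite("pics/n2.png",a)
b=rect(c,500,700,50,250,6,2.9);cv2.imwrite("pics/n2b.png",b)
c=load("ww.npz");print(c["xyz"])
cv2.imwrite("pics/w2.png",rect(c,440,680,-250,-110,22,2.4))
E
```

```text
[482.06739181 118.47341908 307.97072571]
[ 450.98864771 -184.05501618  332.79435746]
```

View pics/n2.png

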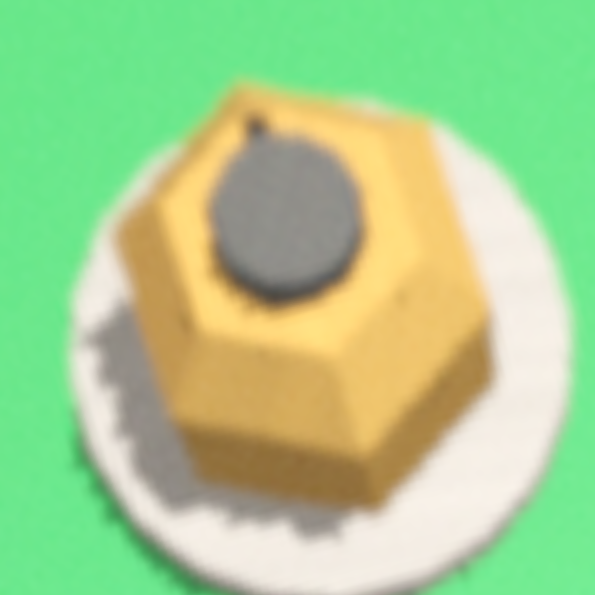

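View pics/n2b.png

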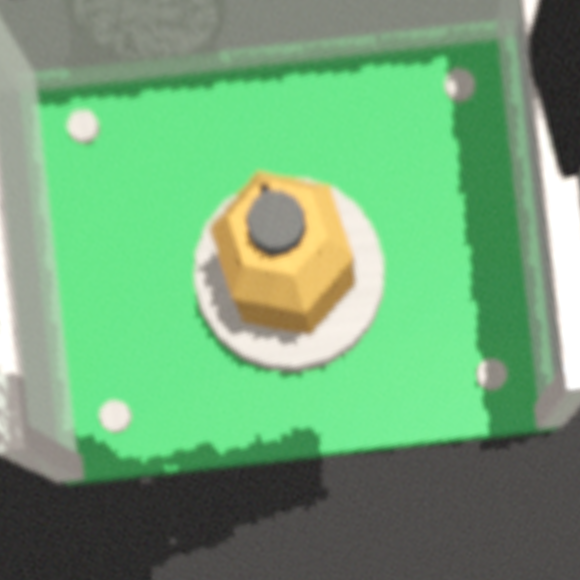

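View pics/w2.png

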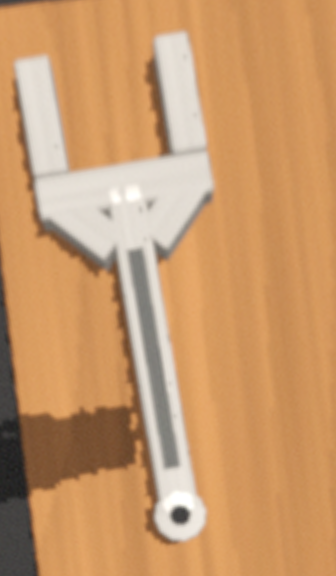

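Measured:
- **Nut:** at (603, 149.6), with a flat direction at yaw 18.4°. Tray yaw is 6.2°.
- **Wrench grip point:** about (491, -180.5), yaw about 9.8°.

Next I grasp the wrench.

```bash
python3 - <<'E'
from plant import env
from h import *
G=np.array([491.4,-180.5,0])
env.move_pose(G+[0,0,80],R(9.8))
env.movel(G+[0,0,34.5],100)
o=env.observe();print(o["wrist_force"],o["eef_pos"])
env.close_gripper(110)
o=env.observe();print(o["wrist_force"],o["width"],o["time_s"])
env.movel(G+[0,0,110],120); env.sleep(.2)
o=env.observe();print(o["wrist_force"],o["moment"],o["width"],o["time_s"],o["eef_pos"])
c=env.read_camera("wrist");np.savez("wg.npz",**c);cv2.imwrite("pics/wg.png",c["image"][:,:,::-1])
c=env.read_camera("side");cv2.imwrite("pics/sg.png",c["image"][:,:,::-1])
E
```

```text
[-0.70035334  0.64261347  0.50735405] [ 492.03116662 -180.73149719   35.30572433]
[-2.24448671  0.8925266  10.98825069] 12.61462234273183 5.4083
[-0.64373079 -0.11984516 -3.44138514] [-0.10531479  0.22300684 -0.02264388] 12.606125178494075 6.3917 [ 491.08565074 -180.31172471  109.32758172]
```

View pics/wg.png

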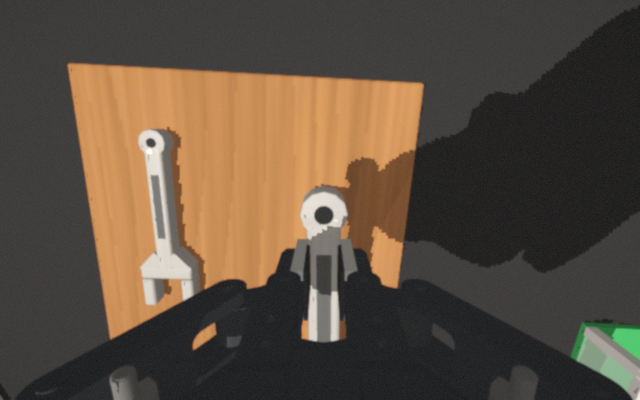

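View pics/sg.png

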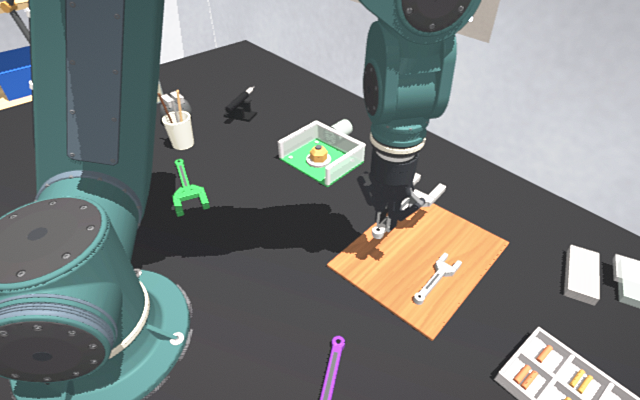

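Held (weight 3.4 N). The wrist image shows the hole at (323,215), but the jaw is hidden behind the gripper. I check droop from depth at the ring, move above the nut and look from the top and side cameras.

```bash
python3 - <<'E'
from plant import env
from h import *
c=load("wg.npz")
for (u,v) in((307,215),(338,215),(323,197),(323,230)):
    z=c["z_map"][v,u]
    p=c["rotation"]@np.array([(u-c["cx"])/c["fx"]*z,-(v-c["cy"])/c["fy"]*z,-z])+c["xyz"];print(u,v,p.round(1))
N=np.array([603,149.6,0]);y=18.4
env.move_pose(N-150*d(y)+[0,0,112],R(y));env.sleep(.3)
o=env.observe();print(o["time_s"],o["eef_pos"],o["q"].round(1))
for n in("top","side","wrist"):
    c=env.read_camera(n);np.savez(n+"3.npz",**c)
    cv2.imwrite(f"pics/{n}3.png",c["image"][:,:,::-1])
c=load("top3.npz")
cv2.imwrite("pics/t3.png",rect(c,430,670,50,230,85+14,2.5))
i=load("side3.npz")["image"][80:230,230:430,::-1];cv2.imwrite("pics/s3.png",cv2.resize(i,None,fx=4,fy=4,interpolation=cv2.INTER_CUBIC))
E
```

```text
307 215 [ 466.8 -192.5   96.9]
338 215 [ 464.5 -178.7   96.5]
323 197 [ 457.3 -186.8   97. ]
323 230 [ 472.7 -184.2   96.6]
7.8917 [460.93836333 101.62429131 111.962185  ] [  2.5  15.5 -26.2  48.3  -0.  -15.8]
```

View pics/t3.png

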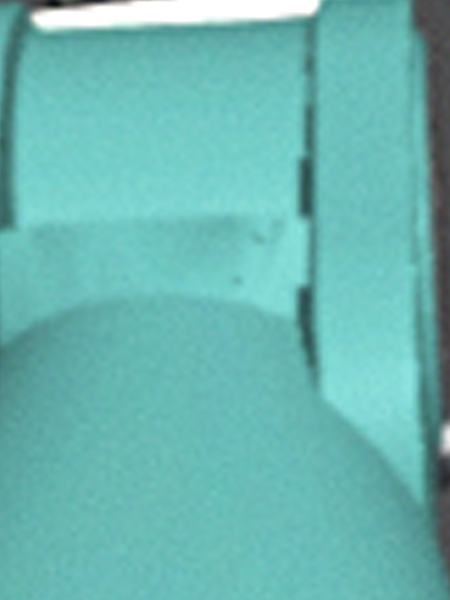

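View pics/s3.png

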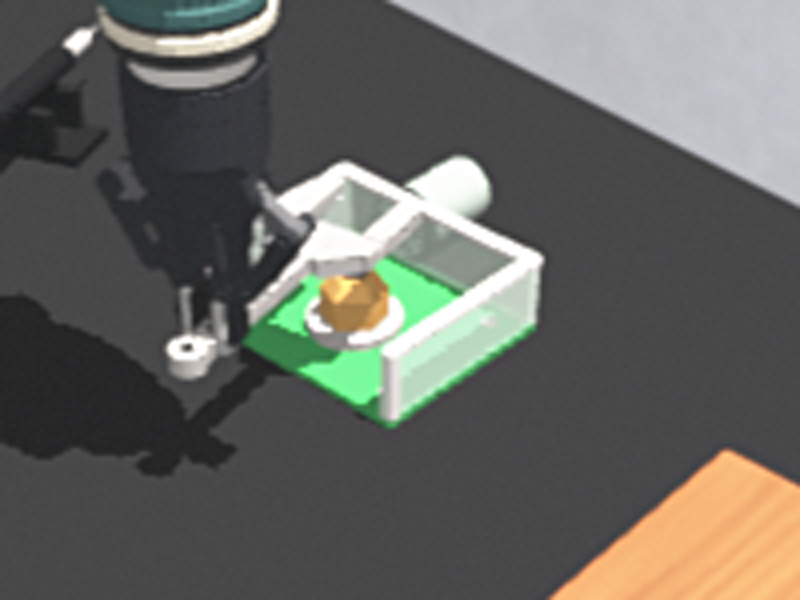

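View pics/wrist3.png

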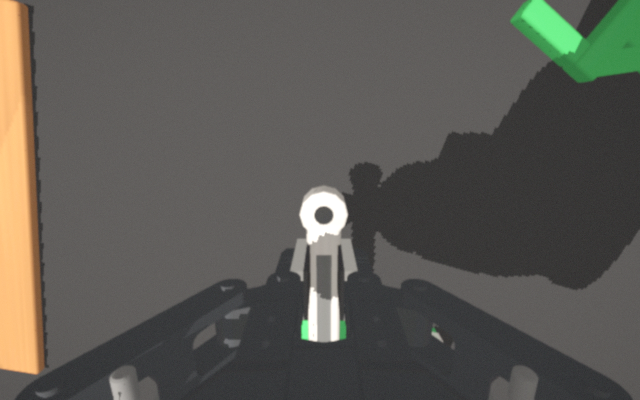

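The wrench is level (ring top at 96.5–97.0 mm all round), and the hole sits within 1 mm of where it should be relative to the TCP. The side view shows the jaw over the nut. I descend in force-checked steps.

```bash
cat >> h.py <<'E'
N=np.array([602.9,150.0,0])
def tcp(y,z): return N-150*d(y)+np.array([0,0,z])
def seat(env,y,zs=(72,64,60,56,52,48,45,43.6)):
    f0=env.observe()["wrist_force"]
    for z in zs:
        env.movel(tcp(y,z),100,R(y)); o=env.observe(); f=o["wrist_force"]-f0
        print("z",z,np.round(o["eef_pos"],1),"df",f.round(1),"m",o["moment"].round(2),round(o["time_s"],2))
        if np.linalg.norm(f)>12: print("STOP");return False
    return True
def stroke(env,y0,y1,z=43.6,step=8,speed=90):
    n=int(np.ceil(abs(y1-y0)/step))
    for y in np.linspace(y0,y1,n+1)[1:]:
        env.movel(tcp(y,z),speed,R(y)); o=env.observe()
        print("y",round(y,1),"f",o["wrist_force"].round(1),"m",o["moment"].round(2),round(o["time_s"],2))
        if np.linalg.norm(o["wrist_force"]+[0,0,3.4])>25: print("STOP");return False
    return True
E
python3 - <<'E'
from plant import env
from h import *
print(seat(env,18.4))
c=env.read_camera("side");i=c["image"][80:230,230:430,::-1];cv2.imwrite("pics/s4.png",cv2.resize(i,None,fx=4,fy=4,interpolation=cv2.INTER_CUBIC))
E
```

```text
z 72 [460.7 102.7  72.3] df [-0.9  0.9  0.7] m [-0.08  0.17 -0.02] 8.59
z 64 [460.5 102.7  64.2] df [0.1 0.9 0.9] m [-0.05  0.22  0.02] 8.84
z 60 [460.5 102.7  60. ] df [-0.1  0.8  0.7] m [-0.09  0.25 -0.02] 9.09
z 56 [460.4 102.6  55.8] df [-1.5  0.8 -0.1] m [-0.08  0.25  0.05] 9.34
z 52 [460.4 102.6  51.8] df [-1.   0.5  0.4] m [-0.07  0.24 -0.04] 9.59
z 48 [460.4 102.6  47.7] df [-1.2  0.3  0.4] m [-0.04  0.21 -0.  ] 9.84
z 45 [460.4 102.6  44.9] df [-0.9  0.   0.1] m [-0.06  0.2   0.02] 10.09
z 43.6 [460.5 102.6  43.6] df [ 0.  1. -0.] m [-0.06  0.28 -0.01] 10.34
True
```

View pics/s4.png

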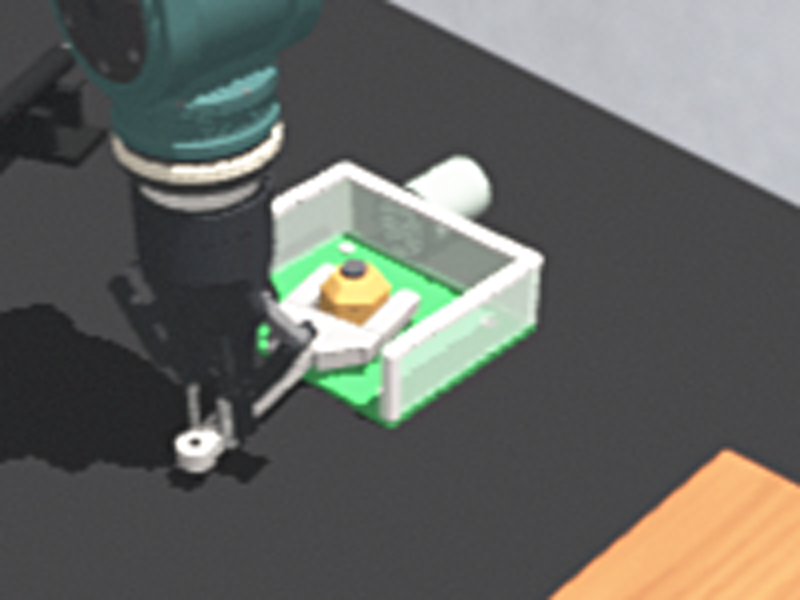

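It is seated freely, with no contact force; the side view shows the jaw round the hex. Now the first stroke.

```bash
python3 - <<'E'
from plant import env
from h import *
print(stroke(env,18.4,-34))
for n in("side","wrist"):
    c=env.read_camera(n);np.savez(n+"5.npz",**c);i=c["image"][:,:,::-1]
    if n=="side": i=cv2.resize(i[80:230,230:430],None,fx=4,fy=4,interpolation=cv2.INTER_CUBIC)
    cv2.imwrite(f"pics/{n}5.png",i)
E
```

```text
y 10.9 f [ 0.2  0.6 -2.4] m [-0.06  0.24 -0.01] 10.76
y 3.4 f [-0.7 -0.1 -3.5] m [0.07 0.29 0.04] 11.12
y -4.1 f [ 1.   1.  -4.8] m [0.13 0.08 0.06] 11.49
y -11.5 f [ 0.3  0.9 -3.5] m [0.27 0.1  0.09] 11.86
y -19.0 f [ 0.4  0.3 -3.6] m [0.28 0.07 0.07] 12.22
y -26.5 f [ 0.8  0.4 -4. ] m [ 0.27 -0.01  0.14] 12.59
y -34.0 f [ 1.2  0.6 -3.7] m [ 0.28 -0.1   0.12] 12.96
True
```

View pics/side5.png

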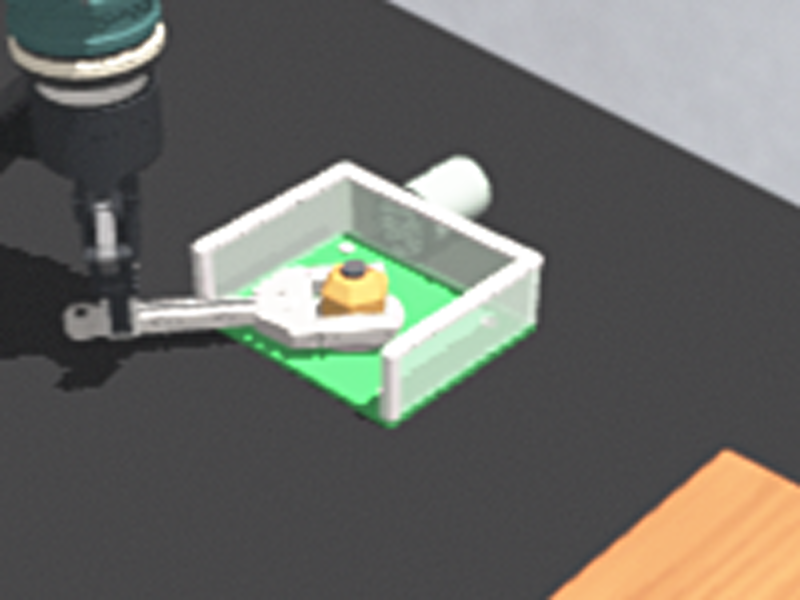

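```bash
python3 - <<'E'
from plant import env
from h import *
stroke(env,-34,-24)
y=-24
env.movel(tcp(y,114),150,R(y))
print(env.observe()["wrist_force"])
env.move_pose(tcp(38,114),R(38)); env.sleep(.2)
print(env.observe()["time_s"])
for n in("side","wrist","top"):
    c=env.read_camera(n);np.savez(n+"6.npz",**c)
cw=load("wrist6.npz");cv2.imwrite("pics/wrist6.png",cw["image"][:,:,::-1])
c=load("side6.npz")
im=cv2.resize(c["image"][90:200,250:390,::-1],None,fx=5,fy=5,interpolation=cv2.INTER_CUBIC)
cv2.imwrite("pics/side6.png",im)
for k,yy in enumerate((28,38,48)):
    for z in(36,):
        p=np.array([w2pix(c,N+23.1*d(yy+60*j)+[0,0,z]) for j in range(6)])
        q=((p-[250,90])*5+2).astype(int); cv2.polylines(im,[q],True,[(255,0,0),(0,0,255),(255,0,255)][k],1)
cv2.imwrite("pics/side6o.png",im)
E
```

```text
y -29.0 f [ 0.5  0.6 -3.8] m [0.29 0.18 0.11] 13.35
y -24.0 f [ 0.2  0.3 -4.5] m [ 0.15  0.23 -0.02] 13.64
[ 0.43409342  0.23407168 -3.58198016]
15.7167
```

View pics/side6.png

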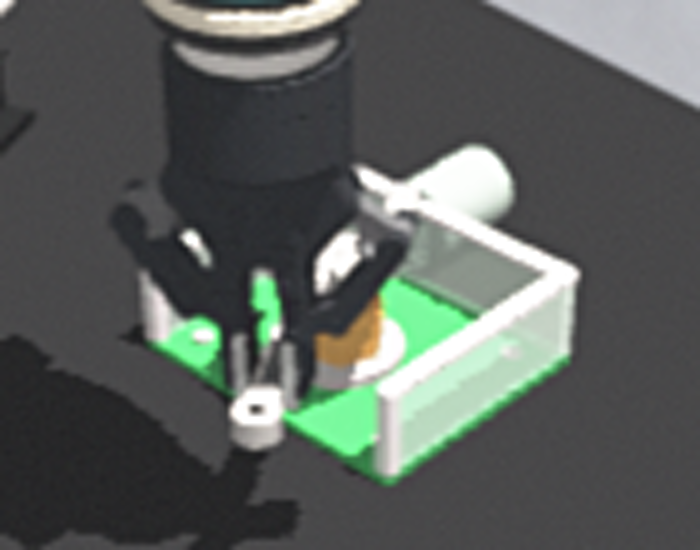

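View pics/side6o.png

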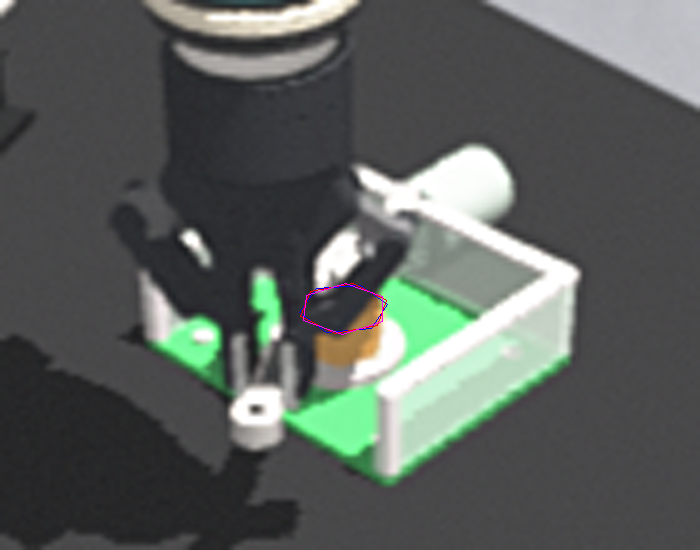

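View pics/wrist6.png

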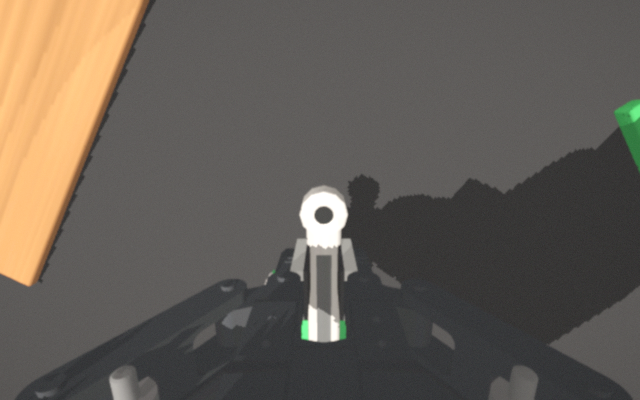

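The gripper hides the nut here, but the post-stroke side picture shows it, so I overlay the hex model on that.

```bash
python3 - <<'E'
from h import *
c=load("side5.npz")
out=[]
for yy in(None,30,38,46):
    im=cv2.resize(c["image"][135:180,295:345,::-1],None,fx=8,fy=8,interpolation=cv2.INTER_CUBIC)[:290]
    if yy is not None:
        A=[]
        for r,z in((23.1,36),(15,46)):
            p=np.array([w2pix(c,N+r*d(yy+60*j)+[0,0,z]) for j in range(6)])
            q=((p-[295,135])*8+4).astype(int); A.append(q);cv2.polylines(im,[q],True,(255,0,0),1)
    out.append(im)
cv2.imwrite("pics/hex5.png",np.vstack([np.hstack(out[:2]),np.hstack(out[2:])]))
E
```

```text
(no output)
```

View pics/hex5.png

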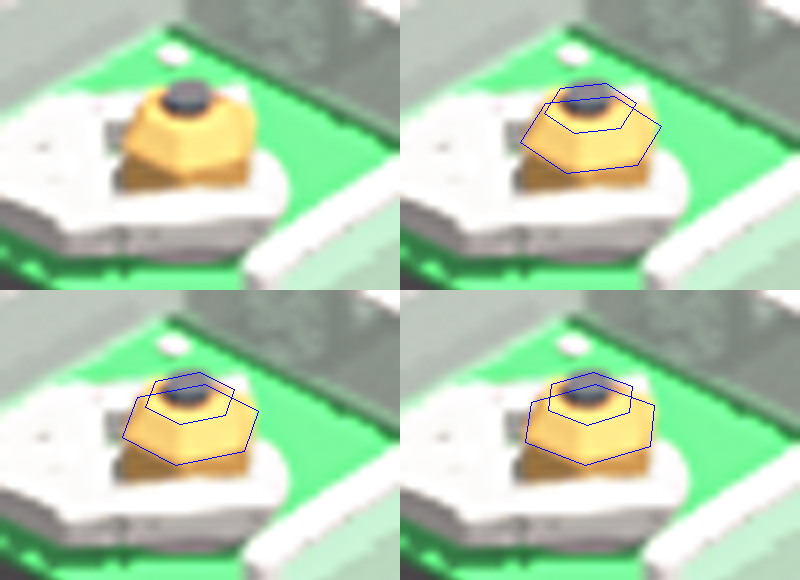

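The bottom corner at (185,175) lies between the 38° and 46° models, so the flat is at about 42° and the nut has turned about 36°. I seat at 41° and make the second stroke.

```bash
python3 - <<'E'
from plant import env
from h import *
env.movel(tcp(41,90),100,R(41))
if seat(env,41,(72,64,60,56,52,48,45,43.6)):
    c=env.read_camera("side");im=cv2.resize(c["image"][90:200,250:390,::-1],None,fx=5,fy=5,interpolation=cv2.INTER_CUBIC);cv2.imwrite("pics/side7.png",im)
    print(stroke(env,41,-35))
    c=env.read_camera("side");np.savez("side8.npz",**c);im=cv2.resize(c["image"][90:200,250:390,::-1],None,fx=5,fy=5,interpolation=cv2.INTER_CUBIC);cv2.imwrite("pics/side8.png",im)
    out=[]
    for yy in(None,30,38,46):
        im=cv2.resize(c["image"][135:180,295:345,::-1],None,fx=8,fy=8,interpolation=cv2.INTER_CUBIC)[:290]
        if yy is not None:
            for r,z in((23.1,36),):
                p=np.array([w2pix(c,N+r*d(yy+60*j)+[0,0,z]) for j in range(6)])
                q=((p-[295,135])*8+4).astype(int);cv2.polylines(im,[q],True,(255,0,0),1)
        out.append(im)
    cv2.imwrite("pics/hex8.png",np.vstack([np.hstack(out[:2]),np.hstack(out[2:])]))
E
```

```text
z 72 [489.5  51.7  72.2] df [-0.1 -0.7 -1.2] m [-0.12  0.12  0.02] 16.6
z 64 [489.6  51.6  64.2] df [-0.9  1.1  0.4] m [-0.15  0.29 -0.  ] 16.85
z 60 [489.6  51.6  60. ] df [-1.1 -0.8 -0.1] m [-0.17  0.23 -0.01] 17.1
z 56 [489.5  51.6  55.8] df [-1.3 -0.1 -0.3] m [-0.15  0.17 -0.02] 17.35
z 52 [489.5  51.6  51.8] df [-1.2  0.3  0.1] m [-0.13  0.16 -0.02] 17.6
z 48 [489.5  51.6  47.8] df [-0.9 -0.5 -0.5] m [-0.16  0.21 -0.02] 17.85
z 45 [489.6  51.6  44.8] df [-1.1 -0.5 -0.9] m [-0.14  0.18 -0.01] 18.1
z 43.6 [489.7  51.6  43.6] df [-1.3  0.7 -0.5] m [-0.16  0.19  0.02] 18.35
y 33.4 f [-1.1 -0.7 -3.7] m [-0.15  0.2   0.01] 18.77
y 25.8 f [-0.8  0.2 -2.3] m [-0.09  0.3  -0.01] 19.15
y 18.2 f [ 0.7  1.8 -2.7] m [ 0.11  0.08 -0.01] 19.52
y 10.6 f [ 1.7  1.3 -3.9] m [ 0.18 -0.11  0.02] 19.9
y 3.0 f [ 2.1  0.1 -3.5] m [ 0.17 -0.17  0.04] 20.27
y -4.6 f [ 2.9  1.  -2.8] m [ 0.12 -0.31  0.08] 20.65
y -12.2 f [ 2.1  0.2 -3.1] m [ 0.13 -0.32  0.07] 21.02
y -19.8 f [ 2.1  0.6 -3.6] m [ 0.17 -0.31  0.16] 21.4
y -27.4 f [ 1.9 -0.2 -2. ] m [ 0.26 -0.25  0.07] 21.77
y -35.0 f [ 1.7  1.9 -3. ] m [ 0.29 -0.19  0.21] 22.15
True
```

View pics/side7.png

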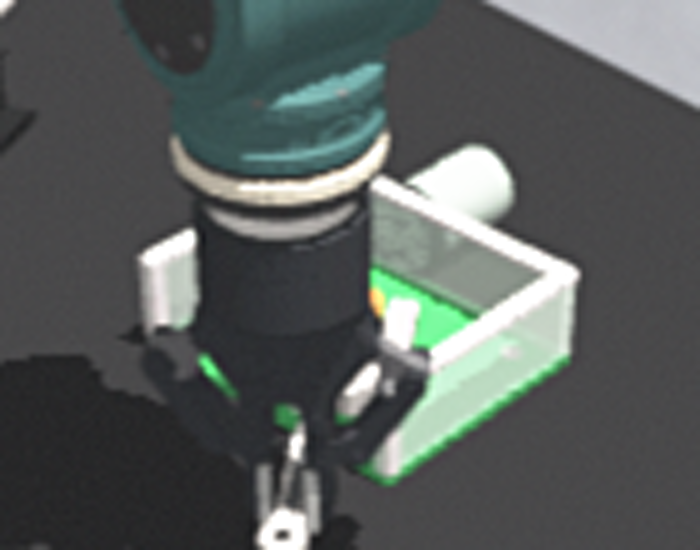

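View pics/side8.png

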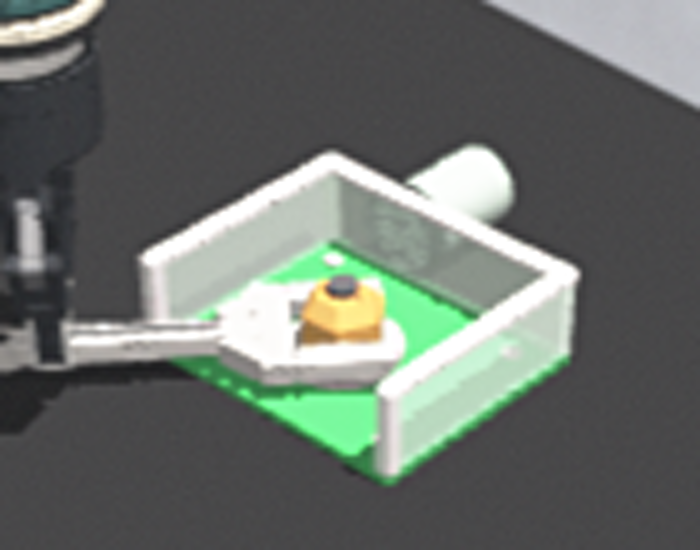

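View pics/hex8.png

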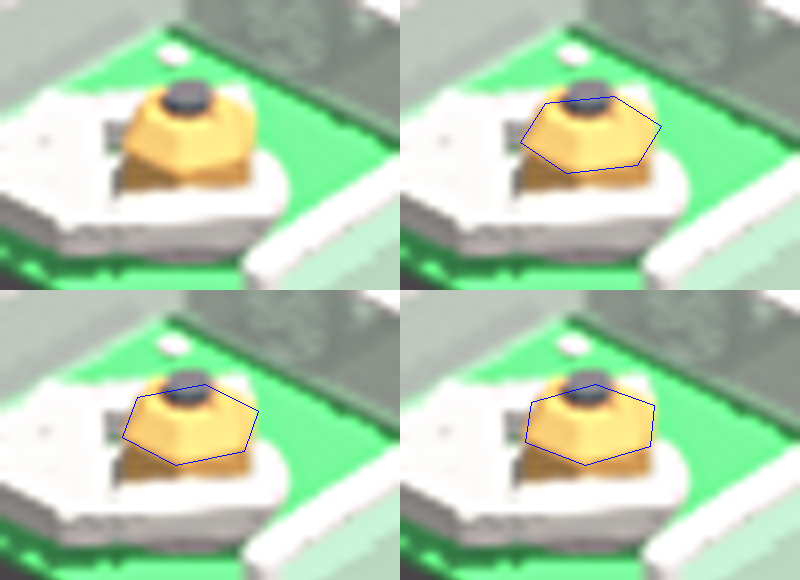

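After the stroke the hex again matches about 42° (that is, −78°), which is 96° in total if the nut followed by one 60° period as the geometry forces. Now I lift off and put the wrench back on the board. I'll check the nut's mark afterwards.

```bash
python3 - <<'E'
from plant import env
from h import *
stroke(env,-35,-24)
env.movel(tcp(-24,114),150,R(-24))
G=np.array([491.4,-180.5,0])
env.move_pose(G+[0,0,110],R(9.8))
env.movel(G+[0,0,50],120);env.movel(G+[0,0,35],30)
o=env.observe();print(o["wrist_force"],o["eef_pos"])
env.release();env.sleep(.2)
env.movel(G+[0,0,120],150)
env.move_pose(N-55*d(15)+[0,0,190],R(15));env.sleep(.2)
c=env.read_camera("wrist");np.savez("wn9.npz",**c)
cv2.imwrite("pics/n9.png",rect(c,565,635,115,185,36,8.5))
c=env.read_camera("top");np.savez("t9.npz",**c);cv2.imwrite("pics/t9.png",c["image"][:,:,::-1])
c=env.read_camera("side");cv2.imwrite("pics/s9.png",c["image"][:,:,::-1])
print(env.observe()["time_s"])
E
```

```text
y -29.5 f [ 0.9  1.1 -4.4] m [0.34 0.26 0.14] 22.51
y -24.0 f [ 0.4  1.2 -3.5] m [ 0.05  0.2  -0.04] 22.82
[-2.46632723  1.844481    2.71245985] [ 491.34217732 -180.46129584   35.04347853]
29.4083
```

View pics/n9.png

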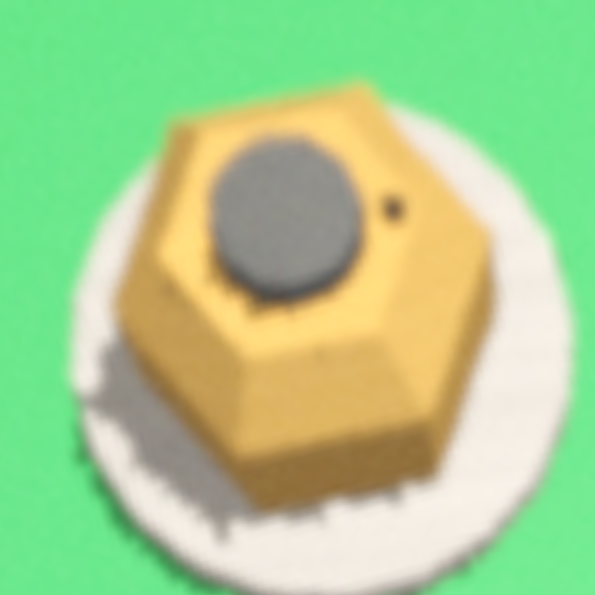

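View pics/t9.png

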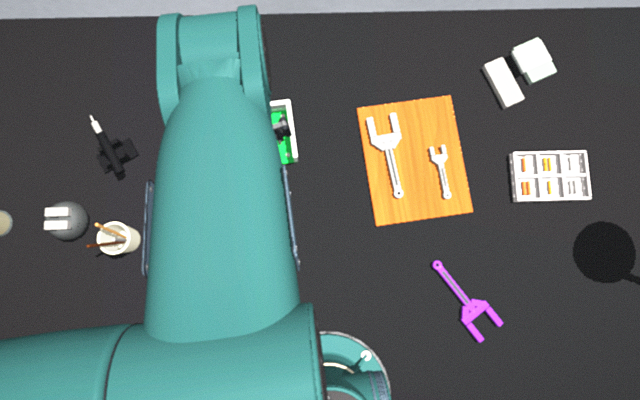

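View pics/s9.png

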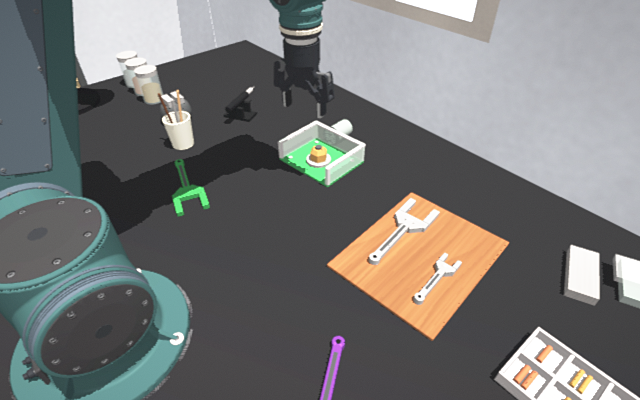

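The dark mark on the nut moved clockwise from (257,128) to (392,208), next to the corner now at −78.5°. That makes the turn about 97°. The wrench lies on the board where it was, and the small wrench is undisturbed. I hand in.

```bash
python3 -c "
from plant import env
env.job_done();print(env.observe()['time_s'])"
```

```text
the job is handed in; nothing more can be done
the job is handed in; nothing more can be done
```

The nut is tightened by about 97° clockwise (82° needed) and the larger wrench is back on the board. The job was handed in at about 29.4 s of the 64 s allowed, and no verdict is reported.

**Strokes:** I used two, lifting the wrench off, swinging it back and reseating it in between. The first turned the nut about 36°, a little less than the 40° I expected.

**Last checks:**
- **Nut angle:** in the final close-up, the hex corners give a clockwise turn of about 97°. The dark mark on the nut agrees less exactly, at about 92°; both are above the limit.
- **Wrenches:** by eye in the top and side views, the large wrench lies flat where it started, released, and the small wrench has not moved. I let the large wrench go at its starting grip point, but did not measure its resting height or tilt afterwards.
- **Forces:** the readings taken between moves stayed low, with sideways force under 4 N during the strokes and no contact force when seating. The fingers stayed about 150 mm from the nut.
- **Robot:** it stands clear of everything.

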